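Press a filter cassette shut in the bench bar clamp and release it

TASK

Close the air-sampling filter cassette that lies in the bench clamp: squeeze the orange trigger stroke after stroke, so that the toothed bar walks the moving jaw onto the cassette and presses its red-plugged top half fully home, but stop there and keep the squeeze moderate, for the clear plastic cracks if it is crushed. Then press the red release tab until the jaw has sprung all the way back, so that the closed cassette lies free in its cradle. Move the jaw only with the trigger and the tab, do not touch the cassette or the bar, and leave the other things where they are.

Things in the scene. Friction and masses are not known exactly. Their poses are not given: they have to be found in the camera images.
- clamp: One-hand bar clamp on a blue base plate (290 x 84 x 12 mm, x -129 to 161 mm) fixed to the worktop. Origin: on the worktop, under the bar's centre line; x runs along the bar from the handle towards the moving jaw, z up. In x order: red release tab, black handle, orange trigger, grey fixed jaw, cassette, grey moving jaw. Except handle and trigger nothing on it stands higher than 104 mm.
- handle_back (a point): Middle of the black handle's back face, 138 mm above the worktop. The handle belongs to the clamp and does not move: 14 mm thick (x -35 to -21 mm in the clamp's frame), 24 mm wide, its top 155 mm above the worktop; upright.
- fixed_jaw (a point): Centre of the fixed jaw's pressing face, at x 70 mm in the clamp's frame, 80 mm above the worktop. Between it and the moving jaw two steel rails (tops 65 mm high) carry the cassette.
- bar: Toothed steel bar (5 mm tooth pitch) that slides through the clamp, with the grey moving jaw at its +x end. A drum spring pulls it open (+x) with 5 to 7 N; a sprung holding pawl lets it go only towards -x until the release tab is pressed. A full squeeze of the trigger advances it one tooth, 5 mm; a half squeeze gains nothing. Origin moves with the bar; axes as the clamp's.
- jaw_face (a point): Centre of the moving jaw's pressing face, 80 mm above the worktop. Fully open it is at x 126 mm in the clamp's frame; it closes towards -x, by 45 mm at most.
- trigger (a joint): Orange trigger lever, hinge 18 mm high: 0 at rest, 0.25 rad fully squeezed towards the handle; springs back by itself (2 to 3.5 N at its roll). Below 0.07 rad its pawl is clear of the bar; a tooth is won at 0.2 to 0.23 rad. When the jaw bears on the cassette the trigger stops where the force balances: the jaw gets about 2.5 times the force on the roll, less about 15 N for the springs.
- trigger_pad (a point): Front of the orange roll (16 mm thick, 24 mm wide) at the trigger's top, 138 mm above the worktop, roll top 146 mm; at rest at x 28 mm in the clamp's frame: handle and trigger measure 63 mm along x together, 33 mm when squeezed. The handle stands still: a gripper whose fingers close evenly must shift its centre 15 mm towards the handle during a squeeze or be set over beforehand.
- release_tab (a joint): Red release tab, -0.05 to 0.07 rad when at rest on the teeth, 0.3 rad fully pressed down (7 mm lower at its far edge).
- tab_top (a point): Middle of the red tab's top (26 x 26 mm), behind the handle at x -74 mm in the clamp's frame, 85 mm above the worktop; the handle's back is 39 mm away. Pressed down about 5 mm with 5 to 10 N it lifts the holding pawl; while it is held so, bar and jaw spring open within about one second. The trigger must be let go for that.
- cassette: Loose clear filter cassette, 38 mm in diameter, lying on the rails, axis along the bar. Origin: on the axis (80 mm high) at the outer face of its base half (blue plug), which comes to bear on the fixed jaw. x: towards the red-plugged top half. 34 mm long open, 28 closed, plugs 9 mm more at each end (the jaws are slotted). The halves go together with 18 N; over 50 N between the jaws cracks it.
- cassette_top (a joint): How far the red-plugged top half is pushed onto the base half: 0 to 0.0015 m at the start (a blue band shows between the halves), 0.006 m fully home. It stays where it is pushed. It takes 14 to 17 N on the trigger's roll to push it on; 26 N held there is too much.
- top_face (a point): Centre of the outer face of the cassette's top half, where the moving jaw bears.
- spare_a: Closed cassette standing in the white rack beside the clamp, 38 mm in diameter, 37 mm tall above the rack; origin at its lower face on the rack (14 mm above the worktop). Leave alone.
- spare_b: Second closed cassette in the white rack, the same size. Leave alone.
- petri_stack: Two stacked petri dishes, 60 mm in diameter, 30 mm high, origin under the centre. Leave alone.
- forceps: Steel forceps lying on the worktop, 17 x 134 x 9 mm, origin under the centre. Leave alone.
There are look-alikes about, which are no part of the job. What is shaped like the cassette but brown or yellow is not meant.

How it is judged:
On the way:
1. the cassette's top half is pressed fully home (within 0.7 mm) (value of joint cassette_top above 0.0053 m), for 0.1 s.
At the end, for the whole second after the job is handed in: The cassette's top half is home within 0.7 mm, the moving jaw has sprung back to within 3 mm of fully open, trigger and tab are let go and back at rest, and the cassette lies still in its cradle (axis within 5 mm and 0.1 rad of the bar's line, 66 to 90 mm along it) (value of joint cassette_top above 0.0053 m and x of jaw_face in the frame of clamp above 0.1225 m and value of joint trigger below 0.03 rad and value of joint release_tab below 0.1 rad and x of cassette in the frame of clamp between 0.066 and 0.09 m and y of cassette in the frame of clamp between -0.005 and 0.005 m and z of cassette in the frame of clamp between 0.075 and 0.085 m and angle between the x axis of cassette and the x axis of clamp, either way round below 0.1 rad and linear speed of cassette below 0.02 m/s); the robot touches nothing.
It fails at once if the cassette is crushed: more than 50 N between moving jaw and cassette (contact force between bar and cassette above 50 N).
It fails at once if the bar or moving jaw is pushed with the robot (over 3 N) (contact force between any of the fingers, the arm and bar above 3 N).
It fails at once if the robot touches the cassette (over 2 N) (contact force between any of the fingers, the arm and cassette above 2 N).
It fails at once if one of the other things (spare cassettes, petri dishes, forceps) is moved by more than 15 mm (distance of any of spare_a, spare_b, petri_stack, forceps from where it was at the start of the episode above 0.015 m).
It also fails if it takes over 58 s, if anything falls off the work surface, if the arm or the gripper's body presses on something with over 40 N, if the wrist force passes 120 N, or if a joint passes its speed limit or range.

ROBOT

A 6-joint arm with a two-finger parallel gripper is mounted at the origin on a cart in front of the work surface, level with it; the furniture and walls round the work are solid. World frame = base frame: x ahead of the robot, y to its left, z up, the work surface at z = 0. Lengths are in m, angles in rad, forces in N, time in s.
With the tool pointing down it reaches from about 0.25 to 0.775 m from the base axis. Payload 4 kg.
Tool frame: the origin (TCP) lies on the centre line of the jaws, within the pads' length; the fingertips stand 14 mm ahead of it and the grasp point (between the pads) lies 5 mm behind it (robot.tcp_to_tips is the distance from the TCP to the fingertips, in m); z points along the fingers, y is the line along which they close (so a half turn about z gives the same grasp; the last joint's range is limited). The gripper opens to 94 mm and grips with 3 to 60 N. Pads are 16 mm wide; open, the fingers measure 119 mm over their backs; the gripper's body (75 mm by 177 mm) begins 78 mm behind the grasp point.
Start: joints at [0.998, 0.087, 1.371, -0, 1.684, -0.103], TCP at [0.249, 0.49, 0.22] pointing down, gripper open.
Joint ranges: [-3.1, 3.1], [-0.76, 2.03], [0.27, 2.55], [-1.08, 4.22], [0.17, 2.65], [-2.57, 2.57]. Speed limits (rad/s): [2.79, 2.79, 3.14, 3.14, 3.14, 3.14].

INTERFACE

Orientations are given as [roll, pitch, yaw] about the fixed x, y, z axes, in that order (R = Rz(yaw) Ry(pitch) Rx(roll)).
In Python, from bench import robot gives the robot as it stands.
- The arm moves only by the tool carry_out, never from a script. Its argument "increments" is a list of rows, each a list of 3 entries, a list of its own where there are three numbers: the closure in counts, from 0 (fully open) to 255 (shut), then the shift along the tool's x, y, z in mm, then the turn about the tool's z in degrees. In form: [[fingers, [dx, dy, dz], twist], ...]. A call has 1 to 8 rows; each row shifts and turns the commanded pose from where the row before left it, along the tool's axes as they then stand; what a row does not reach is not made up. A row lasts 1/10 s, in which the tool goes at most 50 mm and 8.59 degrees, less where a joint would pass 70% of its speed; a pose out of reach is approached as far as the arm can. A call with a gripper value outside its range is refused whole. The fingers move at their own pace and stop on an object; the grip force is fixed at half the most. Time passes only in rows, so rows that do not move let the fingers close. It gives the time, the measured TCP pose, the force, the opening and the grip force at its end, in the units of the state.
- robot.get_obs(): the state, without advancing time (a new reading comes with each control period).
- robot.snapshot(name): name is "side" or "top" or "wrist"; returns the picture (420x560x3 uint8, blue, green, red); there is no depth.
- robot.get_calibration(name): a dict with "vfov" (degrees; the focal length in pixels is half the picture's height over the tangent of half this angle, whatever the lens; pixels are square), "cx", "cy" (the principal point, pixels), "T" (4x4, takes a point from camera to world coordinates). Camera axes: x right, y down, z forward; pixel columns grow to the right and rows downward; lengths in m; the calibration is good to about 2 mm. The wrist camera is an equidistant fisheye: a pixel r from the principal point sees the ray r / f radians off the axis. A picture is of the moment at which its call begins: read the wrist's pose just before it. get_calibration takes no time and is no camera call; for the wrist camera it gives the pose at the moment of the call.
- robot.close_job(): hands the job in; it is judged then, once.
The state is a dict: "time": time; "joint_positions": joint angles; "qvel": joint speeds; "joint_torque": joint torques, N m; "tool_pos": TCP position; "ee_rot": TCP orientation; "wrist_force": force on the tool from outside, world axes, zero at the start; "wrist_torque": the same for the moment, N m; "width": finger opening in m; "finger_force": force on a finger pad.
Only numpy, scipy, OpenCV 4.12 (cv2) and the standard library are available. Lean on these libraries where they do the work, as an engineer would, in place of code of your own. Each camera call takes 0.05 s, during which the arm holds its last target. There are 200 camera calls.

## Working session

There is one attempt and no reset: what is moved stays moved. The work goes in short steps, Python scripts to look and compute and a tool call to move; the robot and the scene stay as the last step left them, time stands still between calls to the robot, and variables do not carry over. Pictures are saved under pics/ and viewed, at most 10 in all, crops included, and the job is handed in when it is done.

Besides the shell and the picture viewer there is one more tool, called by a JSON object that holds its "method" and its "body", one argument or row to a line. carry_out: Moves the arm, as the interface text tells. Its arguments: {"type":"object","properties":{"increments":{"type":"array","items":{"type":"array"}}},"required":["increments"]}

```bash
mkdir -p pics
cat > h.py <<'E'
import numpy as np,cv2
from bench import robot
def ray(c,u,v):
    f=210/np.tan(np.radians(c['vfov']/2)); T=np.array(c['T'])
    d=np.array([(u-c['cx'])/f,(v-c['cy'])/f,1]); return T[:3,3],T[:3,:3]@d
def atz(c,u,v,z):
    o,d=ray(c,u,v); return o+d*(z-o[2])/d[2]
def proj(c,p):
    f=210/np.tan(np.radians(c['vfov']/2)); T=np.array(c['T'])
    q=T[:3,:3].T@(np.array(p)-T[:3,3]); return q[0]/q[2]*f+c['cx'],q[1]/q[2]*f+c['cy']
E
python3 - <<'E'
from h import *
a=robot.snapshot('top');b=robot.snapshot('side')
cv2.imwrite('pics/top.png',a);cv2.imwrite('pics/side.png',b)
for n in('top','side'):print(robot.get_calibration(n))
print(robot.get_obs())
E
```

```text
{'vfov': 48.1509201514896, 'cx': 283.90519715515734, 'cy': 204.39299489819376, 'T': array([[ 1.15475110e-03, -9.92460287e-01,  1.22561191e-01,
         4.45496364e-01],
       [-9.99856891e-01,  9.22696465e-04,  1.68921779e-02,
        -7.72666355e-03],
       [-1.68779025e-02, -1.22563158e-01, -9.92317192e-01,
         9.49181541e-01],
       [ 0.00000000e+00,  0.00000000e+00,  0.00000000e+00,
         1.00000000e+00]])}
{'vfov': 43.91157175231253, 'cx': 276.06370210258274, 'cy': 216.74900585021967, 'T': array([[ 0.84823316, -0.30960065,  0.42970681,  0.16128337],
       [-0.52912464, -0.53057184,  0.66220891, -0.60939112],
       [ 0.02297002, -0.78907602, -0.61386596,  0.65725035],
       [ 0.        ,  0.        ,  0.        ,  1.        ]])}
{'time': 0.1, 'joint_positions': array([ 9.97939919e-01,  8.78671500e-02,  1.37207590e+00,  5.79131622e-06,
        1.68360929e+00, -1.03077847e-01]), 'qvel': array([-1.92501401e-04,  4.58382625e-04, -2.45021289e-03,  8.49367254e-05,
        2.59800496e-04,  5.50884380e-04]), 'joint_torque': array([ 2.75229635e-03, -3.41249478e+01, -3.03303838e+01,  7.20803509e-02,
        3.03387037e-02, -1.11395732e-04]), 'tool_pos': array([0.24871808, 0.49003084, 0.21844263]), 'ee_rot': array([-3.13964396e+00, -2.07368422e-04,  2.67181454e+00]), 'wrist_force': array([-1.20953027,  0.28961951, -0.25599837]), 'wrist_torque': array([ 0.05643656, -0.02494209, -0.02364988]), 'finger_force': 0.0, 'width': 0.0940330720846648}
```

View pics/top.png

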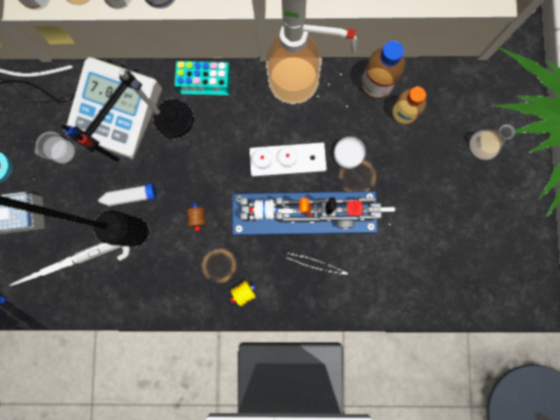

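View pics/side.png

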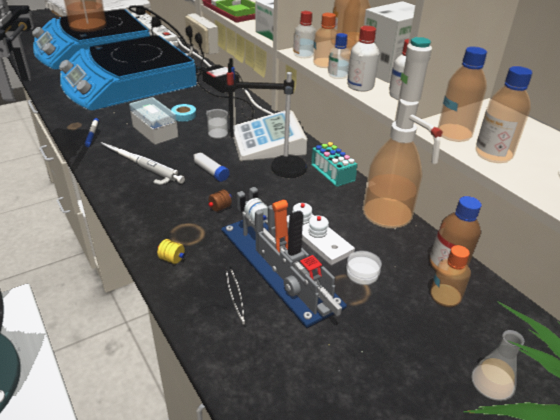

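In the top view the clamp is at (305,213), with the orange trigger at (305,205), the black handle at (331,206) and the red tab at (354,207). These could be taken for the cassette: brown (196,216), yellow (243,293), and the spares in the rack at (262,158) and (288,157). The right one is in the clamp, at about (263,209). I'll check it in a close crop.

Run:
```python
import cv2,numpy as np
a=cv2.imread('pics/top.png')[180:245,225:400];b=cv2.imread('pics/side.png')[175:325,215:355]
a=cv2.resize(a,None,fx=4.5,fy=4.5,interpolation=cv2.INTER_CUBIC);b=cv2.resize(b,None,fx=4,fy=4,interpolation=cv2.INTER_CUBIC)
cv2.imwrite('pics/tc.png',a);cv2.imwrite('pics/sc.png',b)
```

```text
(no output)
```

View pics/tc.png

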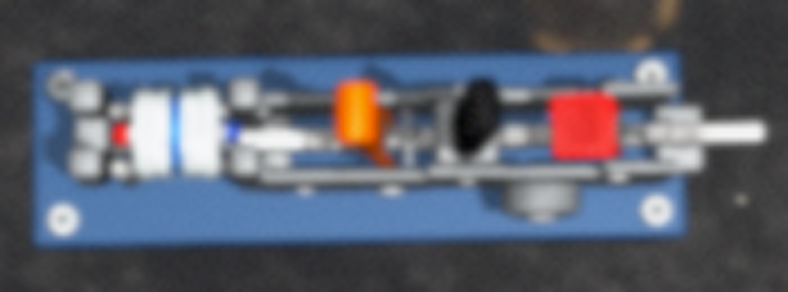

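View pics/sc.png

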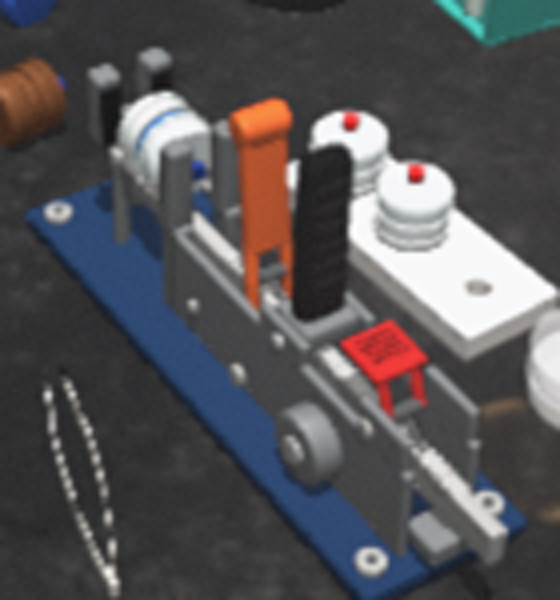

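The crops show the clear cassette with its blue band between the jaws at tc (175,132). The red plug is at the moving jaw on the left and the blue plug at the fixed jaw, so this is the right one. Plate corners in the tc crop are (33,63), (683,52), (687,235) and (36,245).

```bash
cat >> h.py <<'E'
def fit():
    c=robot.get_calibration('top')
    px=np.array([(33,63),(683,52),(687,235),(36,245)])
    W=np.array([atz(c,(u+.5)/4.5-.5+225,(v+.5)/4.5-.5+180,.012)[:2] for u,v in px])
    # clamp coords: left in image=+x ; world -> up in image = world +x ; clamp y = z cross x(=+Y world) = -X world
    L=np.array([(.161,-.042),(-.129,-.042),(-.129,.042),(.161,.042)])
    m,n=W.mean(0),L.mean(0); H=(L-n).T@(W-m); th=np.arctan2(H[0,1]-H[1,0],H[0,0]+H[1,1])
    R=np.array([[np.cos(th),-np.sin(th)],[np.sin(th),np.cos(th)]]); t=m-R@n
    print('resid mm',((L@R.T+t)-W)*1e3); return R,t,th
E
python3 - <<'E'
from h import *
R,t,th=fit();print(t,np.degrees(th))
w=lambda x,y,z:np.r_[R@[x,y]+t,z]
P={'roll':(.02,0,.146),'rollfront':(.028,0,.138),'htop':(-.028,0,.155),'hback':(-.035,0,.138),'tab':(-.074,0,.085),'jaw':(.126,0,.08)}
for k,p in P.items():
    for n,(ox,oy,s) in {'top':(225,180,4.5),'side':(215,175,4)}.items():
        u,v=proj(robot.get_calibration(n),w(*p));print(k,np.round(w(*p),4),n,round((u-ox)*s),round((v-oy)*s))
E
```

```text
resid mm [[ 1.17981733 -0.37475171]
 [ 1.11088345  0.46724803]
 [-1.11986752 -0.94866578]
 [-1.17083326  0.85616947]]
[ 0.54496757 -0.04883465] 90.89109200338099
roll [ 0.5447 -0.0288  0.146 ] top 356 110
roll [ 0.5447 -0.0288  0.146 ] side 259 111
rollfront [ 0.5445 -0.0208  0.138 ] top 335 113
rollfront [ 0.5445 -0.0208  0.138 ] side 248 116
htop [ 0.5454 -0.0768  0.155 ] top 484 105
htop [ 0.5454 -0.0768  0.155 ] side 326 154
hback [ 0.5455 -0.0838  0.138 ] top 498 110
hback [ 0.5455 -0.0838  0.138 ] side 334 197
tab [ 0.5461 -0.1228  0.085 ] top 581 124
tab [ 0.5461 -0.1228  0.085 ] side 383 351
jaw [0.543  0.0772 0.08  ] top 96 134
jaw [0.543  0.0772 0.08  ] side 131 109
```

Run:
```python
from h import *
c=robot.get_calibration('top');s=robot.get_calibration('side')
for z in (.05,.2,.3,.4,.5,.6,.7,.8):
    for q in ((120,228),(95,222),(5,198)):
        p=atz(c,*q,z);print(z,q,np.round(p,3),'side',np.round(proj(s,p)))
a=robot.snapshot('wrist');cv2.imwrite('pics/w.png',a)
```

```text
0.05 (120, 228) [0.511 0.323 0.05 ] side [180. 160.]
0.05 (95, 222) [0.523 0.373 0.05 ] side [176. 149.]
0.05 (5, 198) [0.57  0.552 0.05 ] side [165. 113.]
0.2 (120, 228) [0.5   0.268 0.2  ] side [179. 108.]
0.2 (95, 222) [0.51  0.309 0.2  ] side [175.  99.]
0.2 (5, 198) [0.549 0.458 0.2  ] side [165.  70.]
0.3 (120, 228) [0.493 0.231 0.3  ] side [179.  65.]
0.3 (95, 222) [0.501 0.267 0.3  ] side [175.  58.]
0.3 (5, 198) [0.535 0.396 0.3  ] side [165.  34.]
0.4 (120, 228) [0.486 0.195 0.4  ] side [178.  13.]
0.4 (95, 222) [0.493 0.225 0.4  ] side [175.   8.]
0.4 (5, 198) [0.521 0.334 0.4  ] side [165. -11.]
0.5 (120, 228) [0.478 0.158 0.5  ] side [177. -51.]
0.5 (95, 222) [0.484 0.182 0.5  ] side [174. -55.]
0.5 (5, 198) [0.508 0.272 0.5  ] side [165. -66.]
0.6 (120, 228) [0.471 0.121 0.6  ] side [ 176. -133.]
0.6 (95, 222) [0.475 0.14  0.6  ] side [ 173. -135.]
0.6 (5, 198) [0.494 0.21  0.6  ] side [ 166. -139.]
0.7 (120, 228) [0.464 0.084 0.7  ] side [ 175. -242.]
0.7 (95, 222) [0.467 0.098 0.7  ] side [ 173. -241.]
0.7 (5, 198) [0.48  0.147 0.7  ] side [ 166. -238.]
0.8 (120, 228) [0.456 0.047 0.8  ] side [ 173. -390.]
0.8 (95, 222) [0.458 0.055 0.8  ] side [ 171. -388.]
0.8 (5, 198) [0.466 0.085 0.8  ] side [ 167. -379.]
```

View pics/w.png

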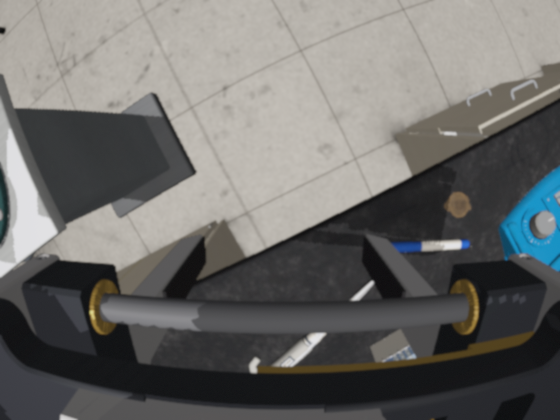

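The wrist view shows only the gripper, the floor and the bench edge. The black lamp in the top view at (120,228) hangs above z≈0.45, so I keep low and near the robot while crossing.

{"method": "carry_out", "body": {
  "increments": [
    [0,[0,0,0],-7],
    [0,[0,0,0],-7],
    [0,[0,0,0],-7],
    [0,[0,0,0],-6.8],
    [0,[-8,-40,0],0],
    [0,[-8,-40,0],0],
    [0,[-8,-40,0],0],
    [0,[-8,-40,0],0]
  ]
}}

```text
time: 0.95
tool_pos: [0.2833, 0.3294, 0.219]
ee_rot: [-3.141, -0.0, -3.125]
wrist_force: [0.5, -1.4, 0.5]
width: 0.0937
finger_force: 0.0
```

{"method": "carry_out", "body": {
  "increments": [
    [0,[0,-45,0],0],
    [0,[0,-45,0],0],
    [0,[0,-45,0],0],
    [0,[0,-45,0],0],
    [0,[0,-45,0],0],
    [0,[0,-45,0],0],
    [0,[0,-45,0],0],
    [0,[0,-45,0],0]
  ]
}}

```text
time: 1.75
tool_pos: [0.2884, -0.0306, 0.2195]
ee_rot: [-3.141, 0.001, -3.126]
wrist_force: [1.0, 0.2, -1.1]
width: 0.0936
finger_force: 0.0
```

{"method": "carry_out", "body": {
  "increments": [
    [0,[-37,-3,0],0],
    [0,[-37,-3,0],0],
    [0,[-37,-3,0],0],
    [0,[-37,-3,0],0],
    [0,[-37,-3,0],0],
    [0,[-37,-3,0],0],
    [0,[-34,-2,0],0],
    [0,[0,0,0],0]
  ]
}}

```text
time: 2.55
tool_pos: [0.5477, -0.0453, 0.2168]
ee_rot: [3.141, -0.003, -3.126]
wrist_force: [-0.2, 0.6, -0.2]
width: 0.0937
finger_force: 0.0
```

Run:
```python
from h import *
print(robot.get_obs()['tool_pos'])
a=robot.snapshot('top');b=robot.snapshot('side');w=robot.snapshot('wrist')
o=np.zeros((600,800,3),np.uint8)
o[:300,:400]=cv2.resize(a[150:285,190:370],(400,300));o[:300,400:]=cv2.resize(b[140:320,200:440],(400,300));o[300:,:400]=cv2.resize(w,(400,300))
cv2.imwrite('pics/m1.png',o)
```

```text
[ 0.54765361 -0.0452668   0.21682467]
```

View pics/m1.png

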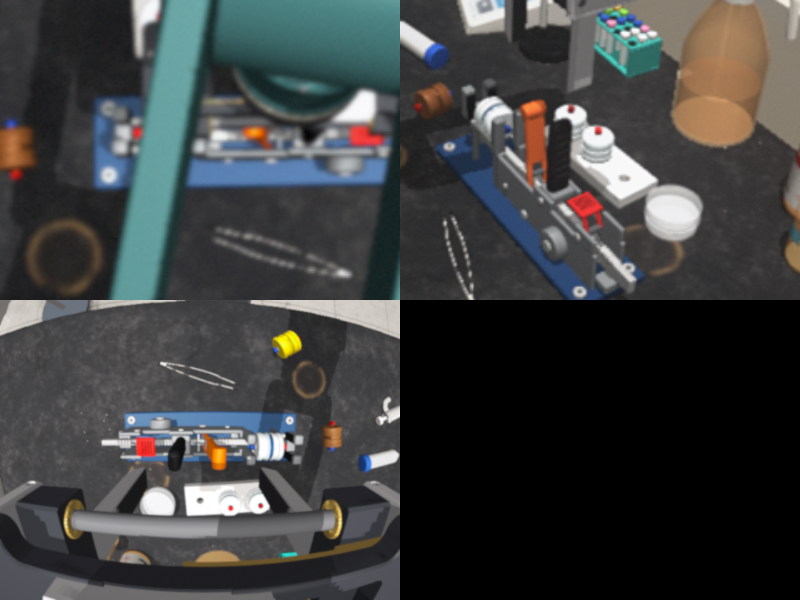

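The wrist view shows trigger and handle at panel px (215,455)/(177,455) between the fingers. I'll check alignment by projection with the fisheye and side models.

Run:
```python
from h import *
s=robot.get_calibration('side');c=robot.get_calibration('wrist');T=np.array(c['T']);f=210/np.tan(np.radians(c['vfov']/2))
print(T[:3,3],T[:3,2])
def fw(p):
    q=T[:3,:3].T@(np.array(p)-T[:3,3]);r=np.hypot(q[0],q[1]);a=np.arctan2(r,q[2])*f
    u,v=c['cx']+q[0]/r*a,c['cy']+q[1]/r*a; return round(u*400/560),round(v*300/420+300)
for p in ((.5447,-.0288,.146),(.5454,-.0768,.155),(.5461,-.1228,.085),(.5477,-.0453+.05,.203),(.5477,-.0453-.05,.203)):
    u,v=proj(s,p);print(p,'wrist',fw(p),'side',round(400+(u-200)/.6),round((v-140)/.6))
print(robot.get_obs()['tool_pos'])
```

```text
[ 0.4770464  -0.04412146  0.38585101] [ 0.23347908  0.00341783 -0.97235582]
(0.5447, -0.0288, 0.146) wrist (216, 459) side 533 104
(0.5454, -0.0768, 0.155) wrist (170, 461) side 561 122
(0.5461, -0.1228, 0.085) wrist (144, 447) side 585 205
(0.5477, 0.004700000000000003, 0.203) wrist (258, 481) side 519 39
(0.5477, -0.0953, 0.203) wrist (142, 479) side 577 90
[ 0.54460675 -0.04497331  0.2189728 ]
```

{"method": "carry_out", "body": {
  "increments": [
    [0,[0,-10,0],0],
    [0,[0,0,25],0],
    [0,[0,0,25],0],
    [0,[0,0,20],0],
    [0,[0,0,16],0],
    [0,[0,0,0],0],
    [0,[0,0,0],0],
    [0,[0,0,0],0]
  ]
}}

```text
time: 3.5
tool_pos: [0.546, -0.0555, 0.1354]
ee_rot: [-3.141, 0.003, -3.126]
wrist_force: [0.3, -0.8, 0.5]
width: 0.0941
finger_force: 0.0
```

{"method": "carry_out", "body": {
  "increments": [
    [0,[0,-5,0],0],
    [0,[0,-4,0],0],
    [0,[0,0,0],0],
    [0,[0,0,0],0],
    [0,[0,0,0],0]
  ]
}}

```text
time: 4.0
tool_pos: [0.5456, -0.0641, 0.1335]
ee_rot: [3.141, -0.0, -3.126]
wrist_force: [0.6, -0.4, -0.1]
width: 0.0937
finger_force: 0.0
```

{"method": "carry_out", "body": {
  "increments": [
    [0,[0,-3,0],0],
    [0,[0,-3,0],0],
    [0,[0,0,0],0],
    [0,[0,0,0],0],
    [0,[0,0,0],0]
  ]
}}

```text
time: 4.5
tool_pos: [0.5458, -0.0699, 0.1337]
ee_rot: [3.141, 0.001, -3.126]
wrist_force: [-0.4, 2.7, 1.6]
width: 0.094
finger_force: 1.1
```

{"method": "carry_out", "body": {
  "increments": [
    [0,[0,-3,0],0],
    [0,[0,-3,0],0],
    [0,[0,-3,0],0],
    [0,[0,0,0],0],
    [0,[0,0,0],0]
  ]
}}

```text
time: 5.0
tool_pos: [0.5461, -0.0782, 0.1341]
ee_rot: [3.139, 0.001, -3.126]
wrist_force: [-1.2, 5.7, 3.8]
width: 0.0942
finger_force: 2.9
```

{"method": "carry_out", "body": {
  "increments": [
    [0,[0,-4,0],0],
    [0,[0,-4,0],0],
    [0,[0,-4,0],0],
    [0,[0,-3,0],0],
    [0,[0,-2,0],0],
    [0,[0,0,0],0]
  ]
}}

```text
time: 5.6
tool_pos: [0.5464, -0.0947, 0.1346]
ee_rot: [3.138, 0.001, -3.126]
wrist_force: [-0.8, 6.6, 6.3]
width: 0.0938
finger_force: 3.6
```

{"method": "carry_out", "body": {
  "increments": [
    [0,[0,-1,0],0],
    [0,[0,0,0],0],
    [0,[0,0,0],0]
  ]
}}

```text
time: 5.9
tool_pos: [0.5465, -0.0954, 0.1345]
ee_rot: [3.138, 0.001, -3.125]
wrist_force: [-1.3, 6.3, 6.3]
width: 0.094
finger_force: 3.7
```

```bash
cat >> h.py <<'E'
def red():
    # side view: jaw tops pixels near (clamp x 126) for tracking + bar tail
    b=robot.snapshot('side').astype(np.float32); return b
E
python3 - <<'E'
from h import *
b=robot.snapshot('side');cv2.imwrite('pics/s2.png',b)
R,t,th=fit()
a=cv2.imread('pics/side.png')
o=np.vstack([cv2.resize(a[180:320,215:355],(400,400)),]);o2=cv2.resize(b[180:320,215:355],(400,400))
cv2.imwrite('pics/s2c.png',np.hstack([o,o2]))
E
```

```text
resid mm [[ 1.17981733 -0.37475171]
 [ 1.11088345  0.46724803]
 [-1.11986752 -0.94866578]
 [-1.17083326  0.85616947]]
```

View pics/s2c.png

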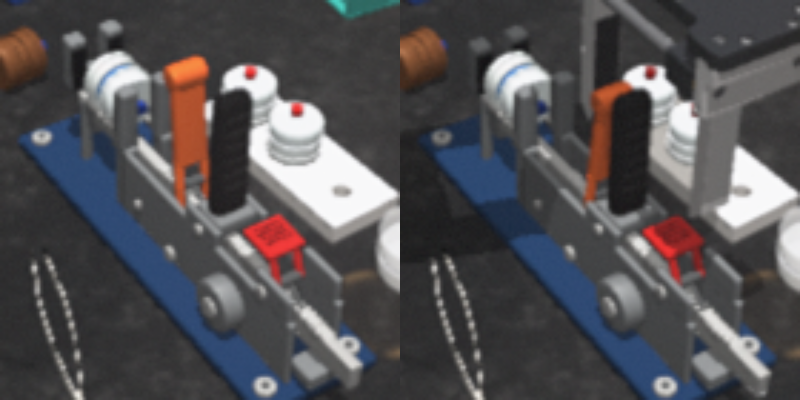

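{"method": "carry_out", "body": {
  "increments": [
    [0,[0,-1,0],0],
    [0,[0,-0.5,0],0],
    [0,[0,0,0],0]
  ]
}}

```text
time: 6.25
tool_pos: [0.5465, -0.0967, 0.1345]
ee_rot: [3.138, 0.001, -3.125]
wrist_force: [-0.4, 7.4, 6.2]
width: 0.0936
finger_force: 3.9
```

{"method": "carry_out", "body": {
  "increments": [
    [0,[0,10,0],0],
    [0,[0,10,0],0],
    [0,[0,10,0],0],
    [0,[0,0,0],0],
    [0,[0,0,0],0],
    [0,[0,0,0],0]
  ]
}}

```text
time: 6.85
tool_pos: [0.5452, -0.0684, 0.1329]
ee_rot: [3.141, -0.001, -3.126]
wrist_force: [-0.9, 2.2, -0.7]
width: 0.0938
finger_force: 1.4
```

```bash
cat >> h.py <<'E'
def track(b=None):
    s=robot.get_calibration('side'); R,t,th=FIT
    w=lambda x:np.array(proj(s,np.r_[R@[x,0]+t,.05]))
    a=cv2.imread('pics/side.png'); b=robot.snapshot('side') if b is None else b
    k=8; up=lambda im:cv2.resize(im[280:335,290:365],None,fx=k,fy=k,interpolation=cv2.INTER_CUBIC)
    A,B=up(a),up(b); tm=A[15*k:35*k,36*k:52*k]   # tail end, px 326..342, 295..315
    m=cv2.matchTemplate(B,tm,cv2.TM_CCOEFF_NORMED); _,v,_,(x,y)=cv2.minMaxLoc(m)
    d=np.array([x/k-36,y/k-15]); g=(w(-.16)-w(-.17))/10  # px per mm +x
    print('tail shift px',d,'score',round(v,2),'jaw closing mm',round(-(d@g)/(g@g),2),'perp px',round((d[0]*g[1]-d[1]*g[0])/np.hypot(*g),2))
FIT=(np.array([[-.01555,-.99988],[.99988,-.01555]]),np.array([.54497,-.04883]),0)
E
python3 - <<'E'
from h import *
track(cv2.imread('pics/side.png'));track(cv2.imread('pics/s2.png'));track()
E
```

```text
tail shift px [0. 0.] score 1.0 jaw closing mm -0.0 perp px 0.0
tail shift px [0.125 0.   ] score 0.92 jaw closing mm 0.15 perp px -0.09
tail shift px [0.125 0.125] score 0.95 jaw closing mm 0.3 perp px -0.0
```

```bash
cat >> h.py <<'E'
def track(b=None):
    s=robot.get_calibration('side'); R,t,th=FIT
    if b is None: b=robot.snapshot('side'); cv2.imwrite('pics/last.png',b)
    g=cv2.cvtColor(b,cv2.COLOR_BGR2GRAY).astype(np.float32)
    a=np.array([333,303.]); n=np.array(proj(s,np.r_[R@[-.2,0]+t,.05]))-np.array(proj(s,np.r_[R@[-.15,0]+t,.05])); pm=np.hypot(*n)/50; n/=np.hypot(*n)
    q=np.arange(-4,30,.25); P=a+np.outer(q,n)
    v=sum(cv2.remap(g,(P[:,0]+o).astype(np.float32)[None],P[:,1].astype(np.float32)[None],1)[0] for o in(-1,0,1))/3
    k=np.argmax(-np.diff(np.convolve(v,np.ones(5)/5,'valid'))); print('edge mm',round((q[k]+.6)/pm,2),v[::8].round())
E
python3 - <<'E'
from h import *
track(cv2.imread('pics/side.png'));track(cv2.imread('pics/s2.png'));track()
E
```

```text
edge mm 12.73 [200. 197. 200. 198. 200. 198. 144.  89.  63.  51.  52.  52.  51.  50.
  50.  52.  52.]
edge mm 20.27 [176. 195. 198. 197. 199. 199. 195. 198. 149.  92.  64.  52.  50.  50.
  51.  52.  52.]
edge mm 17.75 [196. 197. 199. 197. 199. 199. 196. 179. 108.  73.  54.  52.  50.  50.
  51.  51.  52.]
```

{"method": "carry_out", "body": {
  "increments": [
    [0,[0,-8,0],0],
    [0,[0,-8,0],0],
    [0,[0,-8,0],0],
    [0,[0,-4,0],0],
    [0,[0,0,0],0],
    [0,[0,0,0],0],
    [0,[0,10,0],0],
    [0,[0,18,0],0]
  ]
}}

```text
time: 7.75
tool_pos: [0.5461, -0.0702, 0.1339]
ee_rot: [-3.139, 0.001, -3.129]
wrist_force: [-0.2, 0.5, -0.8]
width: 0.0938
finger_force: 0.0
```

{"method": "carry_out", "body": {
  "increments": [
    [0,[0,0,0],0],
    [0,[0,0,0],0],
    [0,[0,0,0],0]
  ]
}}

```text
time: 8.05
tool_pos: [0.546, -0.0687, 0.1341]
ee_rot: [3.141, 0.001, -3.126]
wrist_force: [-1.0, 3.5, 3.3]
width: 0.094
finger_force: 1.8
```

```bash
python3 -c "
from h import *
track()"
```

```text
edge mm 22.36 [188. 182. 198. 197. 199. 199. 196. 198. 193. 130.  88.  60.  51.  50.
  51.  52.  50.]
```

{"method": "carry_out", "body": {
  "increments": [
    [0,[0,-8,0],0],
    [0,[0,-8,0],0],
    [0,[0,-8,0],0],
    [0,[0,-4,0],0],
    [0,[0,0,0],0],
    [0,[0,0,0],0],
    [0,[0,10,0],0],
    [0,[0,18,0],0]
  ]
}}

```text
time: 8.9
tool_pos: [0.5456, -0.0706, 0.1331]
ee_rot: [-3.138, -0.0, -3.129]
wrist_force: [-0.2, 0.2, -0.8]
width: 0.0941
finger_force: 0.0
```

{"method": "carry_out", "body": {
  "increments": [
    [0,[0,0,0],0],
    [0,[0,0,0],0],
    [0,[0,0,0],0]
  ]
}}

```text
time: 9.2
tool_pos: [0.5455, -0.0689, 0.1333]
ee_rot: [3.142, -0.001, -3.126]
wrist_force: [0.1, 2.8, 1.4]
width: 0.0941
finger_force: 1.6
```

```bash
python3 -c "
from h import *
track()"
```

```text
edge mm 26.97 [189. 176. 175. 190. 199. 198. 195. 197. 195. 198. 169. 100.  71.  51.
  51.  52.  52.]
```

{"method": "carry_out", "body": {
  "increments": [
    [0,[0,-8,0],0],
    [0,[0,-8,0],0],
    [0,[0,-5,0],0],
    [0,[0,0,0],0],
    [0,[0,0,0],0]
  ]
}}

```text
time: 9.75
tool_pos: [0.546, -0.0862, 0.1345]
ee_rot: [3.134, 0.001, -3.125]
wrist_force: [-1.4, 11.8, 6.0]
width: 0.0937
finger_force: 6.1
```

{"method": "carry_out", "body": {
  "increments": [
    [0,[0,-4,0],0],
    [0,[0,-3,0],0],
    [0,[0,0,0],0],
    [0,[0,0,0],0]
  ]
}}

```text
time: 10.15
tool_pos: [0.5461, -0.0919, 0.1345]
ee_rot: [3.131, 0.001, -3.124]
wrist_force: [-2.0, 14.2, 7.2]
width: 0.0943
finger_force: 7.4
```

```bash
python3 -c "
from h import *
track()"
```

```text
edge mm 31.99 [175. 176. 183. 182. 183. 196. 195. 197. 195. 197. 196. 191. 120.  79.
  55.  51.  51.]
```

{"method": "carry_out", "body": {
  "increments": [
    [0,[0,-1.5,0],0],
    [0,[0,-1.5,0],0],
    [0,[0,0,0],0],
    [0,[0,0,0],0]
  ]
}}

```text
time: 10.6
tool_pos: [0.5462, -0.0948, 0.1345]
ee_rot: [3.131, 0.001, -3.124]
wrist_force: [-1.3, 14.9, 6.4]
width: 0.0939
finger_force: 7.4
```

{"method": "carry_out", "body": {
  "increments": [
    [0,[0,-1,0],0],
    [0,[0,-1,0],0],
    [0,[0,0,0],0],
    [0,[0,0,0],0]
  ]
}}

```text
time: 11.0
tool_pos: [0.5462, -0.0965, 0.1344]
ee_rot: [3.131, 0.001, -3.124]
wrist_force: [-1.7, 14.3, 6.4]
width: 0.0942
finger_force: 7.8
```

```bash
python3 -c "
from h import *
track()"
```

```text
edge mm 33.67 [187. 185. 180. 175. 181. 186. 195. 198. 196. 197. 196. 198. 165.  97.
  71.  52.  52.]
```

{"method": "carry_out", "body": {
  "increments": [
    [0,[0,10,0],0],
    [0,[0,10,0],0],
    [0,[0,13,0],0],
    [0,[0,0,0],0],
    [0,[0,0,0],0],
    [0,[0,0,0],0]
  ]
}}

```text
time: 11.65
tool_pos: [0.5455, -0.0685, 0.1333]
ee_rot: [3.141, -0.001, -3.126]
wrist_force: [-0.3, 3.4, 0.6]
width: 0.0947
finger_force: 1.5
```

```bash
python3 -c "
from h import *
track()"
```

```text
edge mm 32.41 [184. 175. 170. 177. 183. 198. 195. 197. 196. 197. 195. 196. 135.  88.
  59.  52.  52.]
```

{"method": "carry_out", "body": {
  "increments": [
    [0,[0,-8,0],0],
    [0,[0,-6,0],0],
    [0,[0,-4,0],0],
    [0,[0,0,0],0],
    [0,[0,0,0],0]
  ]
}}

```text
time: 12.2
tool_pos: [0.546, -0.083, 0.1344]
ee_rot: [3.133, 0.001, -3.125]
wrist_force: [-2.0, 12.7, 5.3]
width: 0.0941
finger_force: 6.2
```

{"method": "carry_out", "body": {
  "increments": [
    [0,[0,-2,0],0],
    [0,[0,-2,0],0],
    [0,[0,0,0],0],
    [0,[0,0,0],0]
  ]
}}

```text
time: 12.6
tool_pos: [0.5461, -0.0858, 0.1345]
ee_rot: [3.131, 0.001, -3.124]
wrist_force: [-1.8, 14.4, 6.2]
width: 0.0939
finger_force: 7.3
```

{"method": "carry_out", "body": {
  "increments": [
    [0,[0,-2,0],0],
    [0,[0,-2,0],0],
    [0,[0,0,0],0],
    [0,[0,0,0],0]
  ]
}}

```text
time: 13.0
tool_pos: [0.5461, -0.0889, 0.1345]
ee_rot: [3.129, 0.001, -3.124]
wrist_force: [-1.4, 17.4, 7.2]
width: 0.0938
finger_force: 8.3
```

{"method": "carry_out", "body": {
  "increments": [
    [0,[0,-1.5,0],0],
    [0,[0,-1.5,0],0],
    [0,[0,0,0],0],
    [0,[0,0,0],0]
  ]
}}

```text
time: 13.4
tool_pos: [0.5462, -0.0905, 0.1344]
ee_rot: [3.127, 0.001, -3.123]
wrist_force: [-0.7, 19.4, 6.4]
width: 0.0941
finger_force: 9.8
```

```bash
python3 -c "
from h import *
track()"
```

```text
edge mm 36.18 [180. 170. 181. 170. 161. 188. 196. 196. 196. 196. 196. 197. 194. 129.
  89.  60.  52.]
```

Run:
```python
from h import *
print(robot.get_obs()['wrist_force'])
w=robot.snapshot('wrist')
a=cv2.imread('pics/side.png');b=cv2.imread('pics/last.png')
f=lambda i:cv2.resize(i[185:245,230:290],(400,400),interpolation=cv2.INTER_CUBIC)
o=np.vstack([np.hstack([f(a)[:300],f(b)[:300]]),cv2.resize(w[150:270,180:500],(800,300))])
cv2.imwrite('pics/m2.png',o)
```

```text
[-0.07580208 18.76343216  6.94398343]
```

View pics/m2.png

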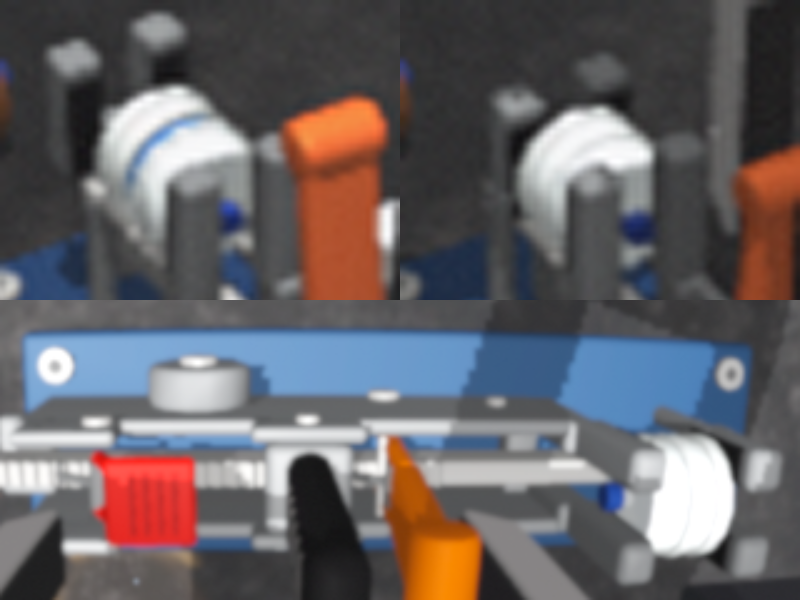

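The blue band is gone in both views (side crop (590,140), wrist crop (690,495)), and the force has climbed past 19 N without travel, so the top half is home. Now I let go, rise, shut the fingers and go over the tab.

{"method": "carry_out", "body": {
  "increments": [
    [0,[0,10,0],0],
    [0,[0,12,0],0],
    [0,[0,15,0],0],
    [0,[0,3,0],0],
    [0,[0,0,-20],0],
    [0,[0,0,-30],0],
    [0,[0,0,-30],0],
    [0,[0,0,0],0]
  ]
}}

```text
time: 14.3
tool_pos: [0.5478, -0.0589, 0.2186]
ee_rot: [-3.138, 0.009, -3.127]
wrist_force: [0.6, 0.9, 1.2]
width: 0.0938
finger_force: 0.0
```

```bash
python3 -c "
from h import *
track()
o=robot.get_obs();print(o['tool_pos'],o['wrist_force'])"
```

```text
edge mm 32.41 [184. 174. 170. 176. 184. 197. 195. 197. 195. 198. 196. 196. 135.  89.
  59.  52.  53.]
[ 0.54679034 -0.05858738  0.21589312] [-0.15686209 -0.48584212 -1.25017609]
```

The bar is held at tooth 4 with the cassette closed. To be sure it is fully home I'll squeeze once more to about 21–22 N, which puts about 39 N on the jaw and stays below the 50 N limit.

{"method": "carry_out", "body": {
  "increments": [
    [0,[0,0,25],0],
    [0,[0,0,30],0],
    [0,[0,0,26],0],
    [0,[0,0,0],0],
    [0,[0,-8,0],0],
    [0,[0,-8,0],0],
    [0,[0,-8,0],0],
    [0,[0,-4,0],0]
  ]
}}

```text
time: 15.15
tool_pos: [0.5458, -0.0841, 0.1341]
ee_rot: [3.136, 0.0, -3.126]
wrist_force: [-3.9, 8.3, 2.4]
width: 0.0942
finger_force: 4.2
```

{"method": "carry_out", "body": {
  "increments": [
    [0,[0,-2,0],0],
    [0,[0,-2,0],0],
    [0,[0,0,0],0],
    [0,[0,0,0],0]
  ]
}}

```text
time: 15.55
tool_pos: [0.5458, -0.0862, 0.1341]
ee_rot: [3.134, 0.001, -3.124]
wrist_force: [-3.8, 10.6, 2.8]
width: 0.0941
finger_force: 5.4
```

{"method": "carry_out", "body": {
  "increments": [
    [0,[0,-1,0],0],
    [0,[0,-1,0],0],
    [0,[0,0,0],0],
    [0,[0,0,0],0]
  ]
}}

```text
time: 15.95
tool_pos: [0.5459, -0.0871, 0.1341]
ee_rot: [3.132, 0.001, -3.124]
wrist_force: [-2.7, 13.1, 1.7]
width: 0.0937
finger_force: 6.5
```

{"method": "carry_out", "body": {
  "increments": [
    [0,[0,-2,0],0],
    [0,[0,-1,0],0],
    [0,[0,0,0],0],
    [0,[0,0,0],0]
  ]
}}

```text
time: 16.35
tool_pos: [0.5459, -0.0887, 0.134]
ee_rot: [3.129, 0.001, -3.123]
wrist_force: [-3.4, 16.2, 3.8]
width: 0.094
finger_force: 8.1
```

{"method": "carry_out", "body": {
  "increments": [
    [0,[0,-1,0],0],
    [0,[0,-1,0],0],
    [0,[0,0,0],0],
    [0,[0,0,0],0]
  ]
}}

```text
time: 16.75
tool_pos: [0.546, -0.0898, 0.134]
ee_rot: [3.127, 0.001, -3.123]
wrist_force: [-2.6, 18.0, 3.0]
width: 0.0935
finger_force: 9.0
```

{"method": "carry_out", "body": {
  "increments": [
    [0,[0,-1,0],0],
    [0,[0,-1,0],0],
    [0,[0,0,0],0],
    [0,[0,0,0],0]
  ]
}}

```text
time: 17.15
tool_pos: [0.546, -0.0908, 0.1339]
ee_rot: [3.125, 0.0, -3.122]
wrist_force: [-2.0, 20.2, 3.1]
width: 0.094
finger_force: 10.0
```

The force rises linearly (about 1.9 N/mm) and repeats the earlier curve, so the halves are at the solid stop. Releasing now.

{"method": "carry_out", "body": {
  "increments": [
    [0,[0,10,0],0],
    [0,[0,12,0],0],
    [0,[0,15,0],0],
    [0,[0,7,0],0],
    [0,[0,0,-20],0],
    [0,[0,0,-30],0],
    [0,[0,0,-30],0],
    [0,[0,0,0],0]
  ]
}}

```text
time: 17.95
tool_pos: [0.5482, -0.0555, 0.2185]
ee_rot: [-3.138, 0.011, -3.127]
wrist_force: [1.0, 0.6, -0.6]
width: 0.0943
finger_force: 0.0
```

{"method": "carry_out", "body": {
  "increments": [
    [255,[0,-25,0],0],
    [255,[0,-25,0],0],
    [255,[0,-15,0],0],
    [255,[0,0,0],0],
    [255,[0,0,0],0],
    [255,[0,0,0],0],
    [255,[0,0,0],0],
    [255,[0,0,0],0]
  ]
}}

```text
time: 18.75
tool_pos: [0.5465, -0.1188, 0.2125]
ee_rot: [3.141, 0.0, -3.125]
wrist_force: [0.5, -0.1, -0.4]
width: 0.0336
finger_force: 0.0
```

{"method": "carry_out", "body": {
  "increments": [
    [255,[0,-6,0],0],
    [255,[0,0,0],0],
    [255,[0,0,0],0],
    [255,[0,0,0],0],
    [255,[0,0,0],0],
    [255,[0,0,25],0]
  ]
}}

```text
time: 19.35
tool_pos: [0.5488, -0.1263, 0.1914]
ee_rot: [-3.139, 0.008, -3.126]
wrist_force: [0.7, -0.2, -0.5]
width: 0.0004
finger_force: 0.0
```

{"method": "carry_out", "body": {
  "increments": [
    [255,[0,0,25],0],
    [255,[0,0,25],0],
    [255,[0,0,20],0],
    [255,[0,0,5],0],
    [255,[0,0,0],0],
    [255,[0,0,0],0]
  ]
}}

```text
time: 19.95
tool_pos: [0.5473, -0.1258, 0.1138]
ee_rot: [-3.141, 0.002, -3.126]
wrist_force: [-0.0, -0.1, 1.3]
width: 0.0009
finger_force: 0.0
```

{"method": "carry_out", "body": {
  "increments": [
    [255,[0,0,8],0],
    [255,[0,0,6],0],
    [255,[0,0,2],0],
    [255,[0,0,0],0],
    [255,[0,0,0],0]
  ]
}}

```text
time: 20.45
tool_pos: [0.5473, -0.1243, 0.0988]
ee_rot: [3.139, 0.003, -3.126]
wrist_force: [-1.8, 3.6, 8.8]
width: 0.0007
finger_force: 4.2
```

{"method": "carry_out", "body": {
  "increments": [
    [255,[0,0,2],0],
    [255,[0,0,2],0],
    [255,[0,0,0],0],
    [255,[0,0,0],0]
  ]
}}

```text
time: 20.85
tool_pos: [0.5474, -0.1228, 0.0975]
ee_rot: [3.137, 0.004, -3.125]
wrist_force: [-6.2, 7.9, 18.7]
width: 0.0005
finger_force: 9.8
```

```bash
python3 -c "
from h import *
track()"
```

```text
edge mm 10.64 [200. 197. 200. 198. 200. 165. 100.  61.  50.  51.  52.  52.  50.  50.
  50.  51.  52.]
```

The jaw has sprung back past its starting point. I hold briefly, then rise.

{"method": "carry_out", "body": {
  "increments": [
    [255,[0,0,0],0],
    [255,[0,0,0],0],
    [255,[0,0,0],0],
    [255,[0,0,0],0],
    [255,[0,0,0],0]
  ]
}}

```text
time: 21.4
tool_pos: [0.5474, -0.1229, 0.0976]
ee_rot: [3.137, 0.004, -3.125]
wrist_force: [-6.4, 7.4, 18.7]
width: 0.0006
finger_force: 9.8
```

{"method": "carry_out", "body": {
  "increments": [
    [255,[0,0,-10],0],
    [255,[0,0,-25],0],
    [255,[0,0,-30],0],
    [255,[0,0,-30],0],
    [255,[0,0,-25],0],
    [255,[40,0,0],0],
    [255,[40,0,0],0],
    [255,[40,0,0],0]
  ]
}}

```text
time: 22.2
tool_pos: [0.4254, -0.1275, 0.2123]
ee_rot: [-3.141, -0.0, -3.126]
wrist_force: [-1.4, -0.7, 0.1]
width: -0.0001
finger_force: 0.0
```

{"method": "carry_out", "body": {
  "increments": [
    [255,[40,0,0],0],
    [255,[40,0,0],0],
    [255,[40,-20,0],0],
    [255,[0,-40,0],0],
    [255,[0,-40,0],0],
    [255,[0,0,0],0],
    [255,[0,0,0],0]
  ]
}}

```text
time: 22.9
tool_pos: [0.3077, -0.2296, 0.2121]
ee_rot: [3.14, -0.001, -3.128]
wrist_force: [-0.5, -0.1, 0.3]
width: 0.0002
finger_force: 0.0
```

Run:
```python
from h import *
track()
a=robot.snapshot('top');b=cv2.imread('pics/last.png')
o=np.vstack([cv2.resize(a[180:245,225:400],(800,297),interpolation=cv2.INTER_CUBIC),np.hstack([cv2.resize(b[175:325,215:365],(300,300)),cv2.resize(b[185:235,230:313],(500,300),interpolation=cv2.INTER_CUBIC)])])
cv2.imwrite('pics/m3.png',o);print(robot.get_obs()['tool_pos'])
```

```text
edge mm 8.12 [200. 198. 201. 198. 197. 128.  89.  51.  50.  51.  52.  53.  50.  50.
  50.  52.  51.]
[ 0.30812763 -0.22860274  0.21227932]
```

View pics/m3.png

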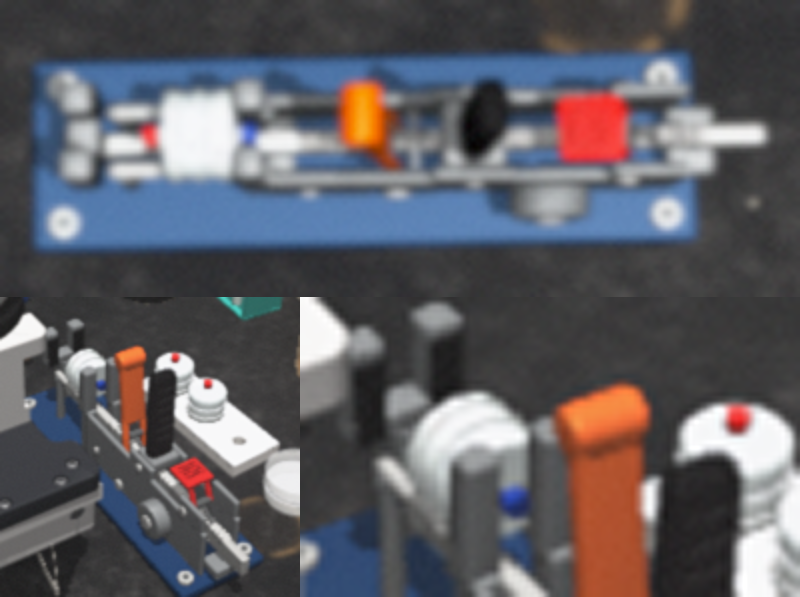

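The final views show the closed cassette (no blue band, (200,135)) free on the rails and the jaw fully open at (80,130). Trigger and tab are at rest. Total closing from fully open was about 28 mm, which matches a fully home cassette.

```bash
python3 -c "
from bench import robot
print(robot.close_job())"
```

```text
the job is handed in; nothing more can be done
None
```

The cassette is pressed fully home and lies free in its cradle, the jaw has sprung fully open, and the job was handed in at about 23 s of the 58 s allowed; the hand-in returned no verdict.

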